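# Jam the levelling wedge under the cabinet shelf

### The arm

A 6-joint arm with a two-finger parallel gripper is mounted at the origin on the work surface. World frame = base frame: x ahead of the robot, y to its left, z up, the work surface at z = 0. Lengths are in m, angles in rad, forces in N, time in s.
With the tool pointing down it reaches from about 0.25 to 0.725 m from the base axis. Payload 4 kg.
Tool frame: the origin (TCP) lies midway between the tips of the shut fingers; the grasp point (between the pads) lies pinch_z behind it (pinch_z is the distance from the TCP to the grasp point, in m); z points along the fingers, y is the direction in which the jaws open and shut (so a half turn about z gives the same grasp; the last joint's range is limited). The gripper opens to 85 mm and grips with 20 to 120 N. Pads are 22 mm wide; open, the fingers measure 114 mm over their backs; the gripper's body (76 mm by 85 mm) begins 54 mm behind the grasp point. The pads swing forward as they close: fully open they stand 13 mm farther back than shut.
Start: joints at [1.144, 0.241, 0.005, 1.335, 0, 1.571], TCP at [0.207, 0.455, 0.231] pointing down, gripper open.
Joint ranges: [-2.72, 2.72], [-1.05, 1.87], [-1.09, 1.28], [-1.99, 2.15], [-1.42, 1.44], [-3.14, 3.14]. Speed limits (rad/s): [2.79, 2.79, 3.14, 3.14, 3.14, 3.14].

### API

Orientations are given as a unit quaternion [x, y, z, w].
In Python, from workcell import * gives the robot as it stands.
- The arm moves only by the tool move_arm, never from a script. Its argument "motion" is a list of rows, each a list of 3 entries, a list of its own where there are three numbers: the finger opening in mm, from 0 to 85.4, then the shift along the tool's x, y, z in units of 50 mm (1.0 is 50 mm), then the turn about the tool's z in units of 6 degrees (1.0 is 6 degrees). In form: [[claw, [dx, dy, dz], roll], ...]. A call has exactly 10 rows; each row is the pose to reach, as a shift and turn from the pose commanded when the call began, along the tool's axes at that moment; what a row does not reach only later rows make up. A row lasts 1/10 s, in which the tool goes at most 50 mm and 8.59 degrees, less where a joint would pass 70% of its speed; a pose out of reach is approached as far as the arm can. A call with a gripper value outside its range is refused whole. The fingers move at their own pace and stop on an object; the grip force is fixed at half the most. Time passes only in rows, so rows that repeat a pose let the fingers close, or fill a call up. It gives the time, the measured TCP pose, the force and the opening at its end, in the units of the state.
- get_obs(): the state, without advancing time (a new reading comes with each control period).
- camera(name): name is "side" or "top"; returns a dict with "color" (384x512x3 uint8, red, green, blue), "fx", "fy", "cx", "cy" (pixels), "distortion" ([k1, k2, p1, p2, k3] as OpenCV has them; the pictures are not rectified), "rvec" (rotation vector, rad) and "tvec" (3), from world to camera coordinates, as OpenCV has them. Camera axes: x right, y down, z forward; pixel columns grow to the right and rows downward; lengths in m; the calibration is good to about 2 mm. A picture is of the moment at which its call begins. There is no depth.
- job_done(): hands the job in, once; it reports no verdict.
The state is a dict: "clock": time; "joint_pos": joint angles; "joint_vel": joint speeds; "tau": joint torques, N m; "eef_pos": TCP position; "tool_rot": TCP orientation; "ft_force": force on the tool from outside, world axes, zero at the start; "ft_torque": the same for the moment, N m; "grip_width": finger opening in m.
Only numpy, scipy, OpenCV 4.12 (cv2) and the standard library are available. Lean on these libraries where they do the work, as an engineer would, in place of code of your own. Each camera call takes 0.05 s, during which the arm holds its last target.

### The job

The ceramic shelf in the opened mirrored cabinet rattles on its rests. Slide the white levelling wedge, thin end first, into the open end of the guide rail on the cabinet floor and push it along by feel until it jams tight under the shelf's front edge and just lifts it off its rests; do not lever the shelf up any further. Let go of the wedge, leaving it jammed, and leave everything else where it is.

Things in the scene. Friction and masses are not known exactly. Their poses are not given: they have to be found in the camera images.
- cabinet: Fixed cabinet floor: grey board, top face 12 mm above the counter, x -175 to +245, y -300 to +300 mm; low walls (50 mm) at the back, two mirrored doors (115 mm high) swung open sideways at the front. Origin at counter level under the rail's mouth; x runs along the rail from the open front (robot side) to the back, z up. Position and yaw vary.
- rail_mouth (a point): Middle of the rail's open end, on the floor's top face; axes as the cabinet's. Aluminium C-rail, runs 150 mm to +x under the shelf, far end closed. Inside 39 mm wide, 8.5 high, the floor is its bottom; two lips 4 mm thick leave a slot 22 mm wide. Outside 55 wide, 12.5 high. The lips bar entry from above; the only way in is from the -x side, where the floor is flat and clear.
- wedge: Loose white plastic wedge, about 80 g, 130 mm long, standing on its foot on the cabinet floor left or right of the rail. Origin at the underside; x to the thin end. Foot 36 mm wide, 6 thick, x -75 to +55, half-round nose. On it a web 18 mm wide, its top sloping from 22 mm height at x +50 up to 34 at x -20, level to x -50. In the rail it has 1.5 mm play each side, 2.5 mm in height.
- wedge_grip (a point): Middle of the wedge's grip block, at wedge x -62, 45 mm above its underside; axes as the wedge's. The block is 26 mm long (x), 18 mm wide (y) and reaches 62 mm high: grip it across its width from above. When the wedge jams, its middle is at or before the mouth, at least 40 mm in front of the shelf's edge. Centre of mass: about 27 mm ahead of it.
- shelf (a joint): Tilt (rad) of the white ceramic shelf: 0 on its rests, growing as its front edge rises (0.01 = 1.6 mm). Shelf 10 mm thick, 236 wide, from 40 mm (front edge) to 200 mm (hinge) beyond the mouth; edge underside 25 to 31 mm above the floor, unreported: feel for it. It lifts from about 1 N, then 2.2 N per mm. A push of 8 to 14 N jams the wedge, which stays by friction; far over 20 N is too much.
- denture_cup: Lidded white denture cup, 74 mm across, 60 mm high, standing on the shelf; leave it. Origin: centre of its underside.
- tumbler: Stainless steel tumbler, 66 mm across, 85 mm high, on the shelf; leave it. Origin: centre of its underside.
- brush: Blue denture brush, 150 mm long, 20 mm high, lying on the cabinet floor on the other side of the rail from the wedge; leave it. Origin under its middle, x to the bristles.
- tweezers: Chrome tweezers, 91 mm long, 10 mm wide, 7 mm high, lying on the cabinet floor close beside the rail; leave them. Origin under the middle, x to the tips.
- tablet_tube: Aluminium tablet tube with flip cap, 31 mm across, 97 mm high, standing on the cabinet floor beside the shelf; leave it. Origin: centre of its underside.
- jar: Amber glass jar, 52 mm across, 45 mm high, standing on the cabinet floor beside the shelf; leave it. Origin: centre of its underside.
Not all that is in view belongs to the job. Leave any green, orange or pink look-alike of the wedge alone.

How it is judged:
On the way:
1. the wedge's thin end is in the rail through its mouth, under the lips, the shelf still resting (x of wedge in the frame of rail_mouth above -0.04 m and y of wedge in the frame of rail_mouth between -0.004 and 0.004 m and z of wedge in the frame of rail_mouth between -0.002 and 0.004 m and value of joint shelf below 0.002 rad), for 0.1 s.
At the end, for the whole second after the job is handed in: The wedge sits released and at rest in the rail (within 4 mm of its centre line and floor, within 0.12 rad, origin 0 to 80 mm beyond the mouth) and holds the shelf lifted off its rests: tilt 0.0025 to 0.033 rad (about 0.4 to 5 mm at the front edge) (x of wedge in the frame of rail_mouth between 0 and 0.08 m and y of wedge in the frame of rail_mouth between -0.004 and 0.004 m and z of wedge in the frame of rail_mouth between -0.002 and 0.004 m and angle between the x axis of wedge and the x axis of rail_mouth, either way round below 0.12 rad and value of joint shelf between 0.0025 and 0.033 rad and linear speed of wedge below 0.01 m/s); the robot touches nothing.
It fails at once if the shelf is levered up too far (tilt over 0.04 rad, 6 mm at the edge) (value of joint shelf above 0.04 rad).
It fails at once if a bystander (cup, tumbler, brush, tweezers, tube or jar) is moved by more than 30 mm (distance of any of denture_cup, tumbler, brush, tweezers, tablet_tube, jar from where it was at the start of the episode above 0.03 m).
It also fails if it takes over 53 s, if anything falls off the work surface, if the arm or the gripper's body presses on something with over 40 N, if the wrist force passes 120 N, or if a joint passes its speed limit or range.

## Working session

There is one attempt and no reset: what is moved stays moved. The work goes in short steps, Python scripts to look and compute and a tool call to move; the robot and the scene stay as the last step left them, time stands still between calls to the robot, and variables do not carry over. Pictures are saved under pics/ and viewed, and the job is handed in when it is done.

Besides the shell and the picture viewer there is one more tool, called after "Request:" by a JSON object that holds its "method" and its "body", one argument or row to a line. move_arm: Moves the arm, as the interface text tells. Its arguments: {"type":"object","properties":{"motion":{"type":"array","items":{"type":"array"}}},"required":["motion"]}

```bash
mkdir -p pics; ls
cat > h.py <<'E'
from workcell import *
import numpy as np, cv2
def cam(n):
    c=camera(n); K=np.array([[c["fx"],0,c["cx"]],[0,c["fy"],c["cy"]],[0,0,1]]); 
    c["K"]=K; c["D"]=np.array(c["distortion"]); c["R"]=cv2.Rodrigues(np.array(c["rvec"]))[0]; c["t"]=np.array(c["tvec"]).ravel(); return c
def ray(c,uv,z):
    p=cv2.undistortPoints(np.array(uv,float).reshape(-1,1,2),c["K"],c["D"]).reshape(-1,2)
    d=np.c_[p,np.ones(len(p))]@c["R"]; o=-c["R"].T@c["t"]
    z=np.broadcast_to(z,(len(p),))
    return o+d*((z-o[2])/d[:,2])[:,None]
def proj(c,P):
    return cv2.projectPoints(np.array(P,float).reshape(-1,1,3),c["R"],c["t"],c["K"],c["D"])[0].reshape(-1,2)
def save(c,n,s=1.5):
    cv2.imwrite("pics/"+n,cv2.resize(c["color"][:,:,::-1],None,fx=s,fy=s,interpolation=cv2.INTER_CUBIC))
E
python3 - <<'E'
from h import *
import pickle
o=get_obs();print(o)
for n in("side","top"):
    c=cam(n);save(c,n+"0.png");pickle.dump(c,open(n+"0.pkl","wb"));print(n,-c["R"].T@c["t"],c["K"].ravel())
E
```

```text
pics
{'clock': 0.0, 'joint_pos': array([ 1.14398193e+00,  2.41413046e-01,  3.72628287e-03,  1.33522066e+00,
       -2.69135329e-05,  1.57079048e+00]), 'joint_vel': array([ 0.00129383, -0.00058194,  0.00016247, -0.00025357, -0.00038759,
       -0.00080363]), 'tau': array([-1.10083431e-03, -3.72312105e+01,  2.52411175e+01,  1.67470286e-02,
       -1.61980988e-04,  1.09002812e-05]), 'eef_pos': array([0.20672912, 0.45455877, 0.23041373]), 'tool_rot': array([ 2.11788043e-01,  9.77315052e-01, -1.03444998e-03, -2.10406631e-04]), 'ft_force': array([0.97165572, 0.68161369, 0.23315417]), 'ft_torque': array([ 0.03578756,  0.01589195, -0.033369  ]), 'grip_width': 0.08494752475284247}
side [ 0.30648127 -0.50006944  0.91066882] [429.08038276   0.         254.24655266   0.         429.08038276
 187.06365025   0.           0.           1.        ]
top [0.43164001 0.179407   1.10909587] [348.4786617    0.         262.72742927   0.         348.4786617
 191.47001234   0.           0.           1.        ]
```

View pics/side0.png

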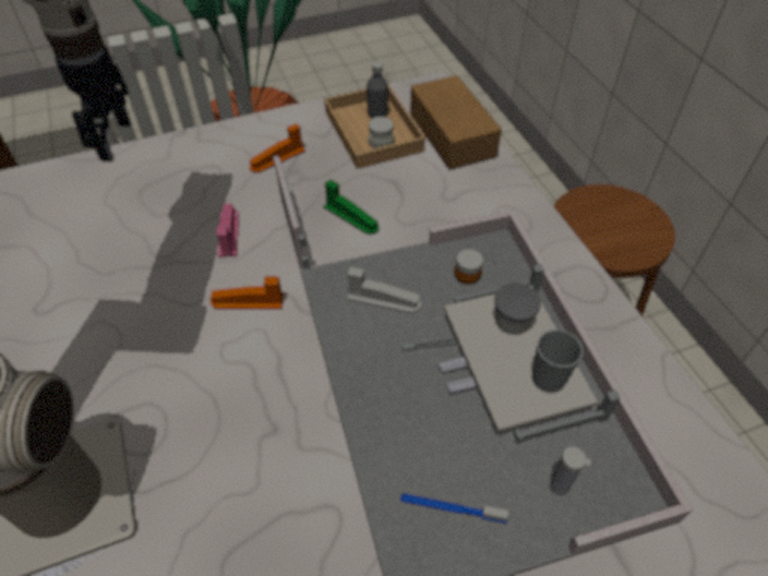

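View pics/top0.png

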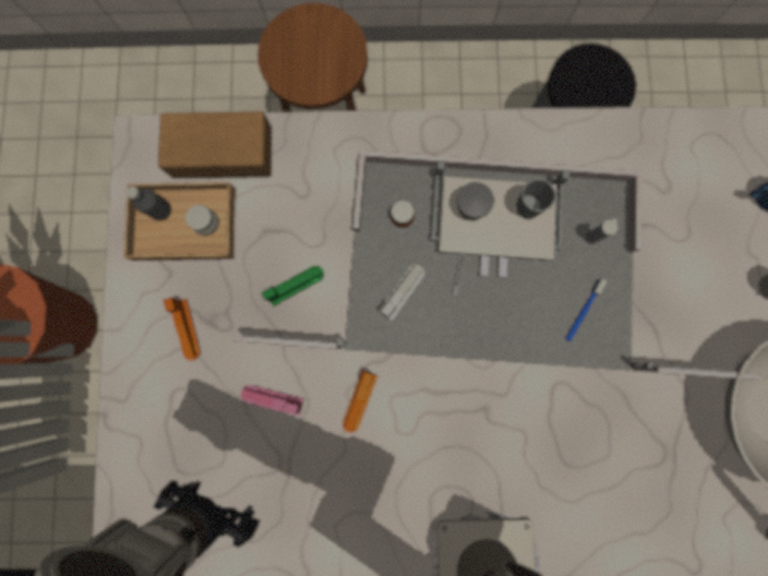

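The side view shows the white wedge with its grip block at about (356,278) and thin end at (418,302). The rail lips are at (453,366) and (461,384). In the top view the wedge runs from (388,312) to (418,270) and the lips are at (485,265) and (503,267). I'll zoom in on both.

Run:
```python
import pickle,cv2
for n,(u0,v0,u1,v1) in (("top",(228,98,428,248)),("side",(200,140,440,320))):
    c=pickle.load(open(n+"0.pkl","rb")); im=c["color"][v0:v1,u0:u1,::-1]
    s=800/(u1-u0); cv2.imwrite(f"pics/{n}_z.png",cv2.resize(im,(800,600),interpolation=cv2.INTER_CUBIC))
```

```text
(no output)
```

View pics/top_z.png

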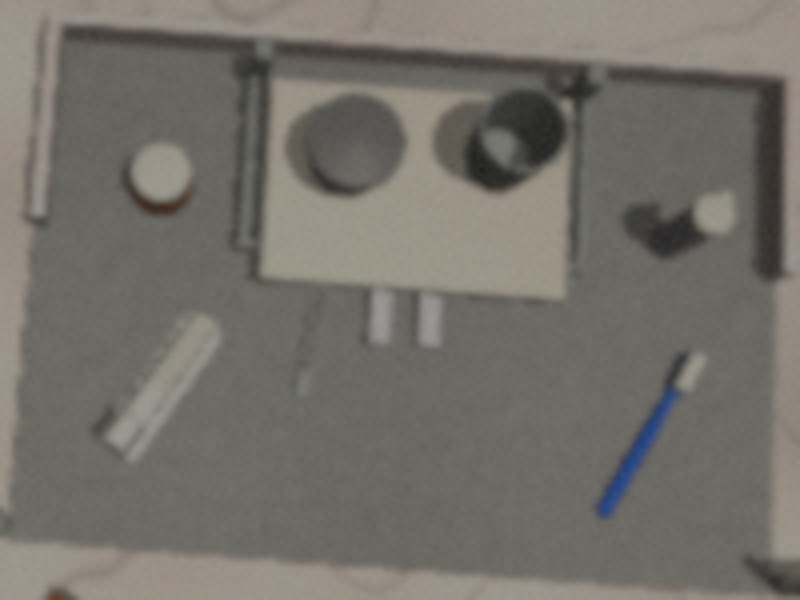

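View pics/side_z.png

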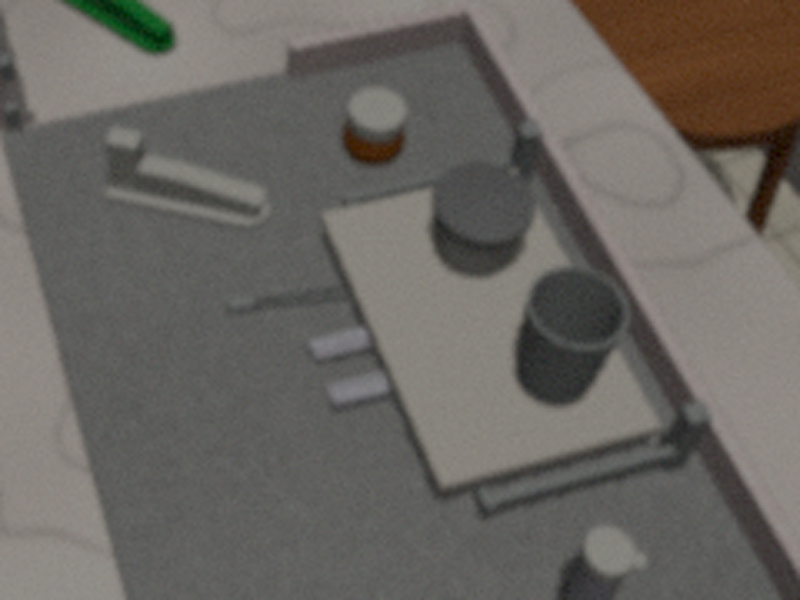

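```bash
cat > m.py <<'E'
from h import *
import pickle
R={}
for n,lipbox,wbox in (("top",(314,169,345,190),(250,172,290,215)),("side",(288,236,318,266),(228,172,284,210))):
    c=pickle.load(open(n+"0.pkl","rb")); im=c["color"].astype(int)
    g=cv2.GaussianBlur(c["color"],(3,3),0).astype(int)
    for nm,b in (("lip",lipbox),("wedge",wbox)):
        sub=g[b[1]:b[3],b[0]:b[2]]
        if nm=="lip": m=(sub[:,:,2]>135)&(sub[:,:,2]>=sub[:,:,0]-4)
        else: m=(sub.min(2)>128)
        m=m.astype(np.uint8)
        cs,_=cv2.findContours(m,cv2.RETR_EXTERNAL,cv2.CHAIN_APPROX_NONE)
        for k in cs:
            if cv2.contourArea(k)<12: continue
            r=cv2.minAreaRect(k); bx=cv2.boxPoints(r)+[b[0],b[1]]
            z={"lip":.0245,"wedge":.018}[nm]
            print(n,nm,cv2.contourArea(k),np.round(r[0]+np.array(b[:2]),1),np.round(r[1],1),'\n',np.round(bx,1).tolist(),'\n',np.round(ray(c,bx,z)*1e3,1).tolist())
E
python3 m.py
python3 - <<'E'
import sys; sys.path.insert(0,'.')
import pickle,cv2,numpy as np
c=pickle.load(open("top0.pkl","rb"));im=c["color"]
print(im[180,300:350].tolist())
E
```

```text
top wedge 217.0 [269.2 194. ] [ 8.1 37.4] 
 [[255.2, 207.0], [276.6, 176.3], [283.2, 180.9], [261.9, 211.6]] 
 [[521.2, 199.4, 18.0], [617.7, 130.3, 18.0], [602.5, 109.5, 18.0], [506.3, 178.7, 18.0]]
[[107, 105, 98], [108, 106, 100], [109, 106, 99], [108, 104, 99], [96, 97, 91], [97, 96, 89], [99, 99, 93], [105, 106, 100], [109, 107, 101], [105, 107, 99], [107, 105, 99], [106, 105, 98], [106, 103, 99], [108, 104, 99], [107, 105, 99], [106, 106, 99], [106, 103, 97], [107, 104, 99], [98, 95, 90], [100, 97, 94], [121, 117, 116], [140, 136, 135], [151, 147, 145], [149, 146, 144], [146, 143, 140], [131, 128, 125], [117, 113, 111], [109, 105, 100], [104, 103, 95], [103, 102, 95], [97, 93, 89], [92, 91, 87], [110, 108, 107], [137, 131, 128], [147, 145, 145], [154, 150, 150], [151, 146, 146], [137, 133, 133], [122, 117, 113], [107, 106, 101], [105, 102, 97], [104, 103, 96], [108, 106, 99], [108, 105, 99], [105, 104, 98], [109, 106, 99], [107, 104, 97], [105, 104, 97], [105, 103, 97], [104, 102, 95]]
```

```bash
cat > m2.py <<'E'
from h import *
import pickle
from scipy.ndimage import map_coordinates
def edge(c,P0,P1,inward,L=0.02,n=40,lvl=None,step=.0005,trim=.1):
    """sub-pixel edge points near the world line P0-P1; profile along inward dir; returns world pts"""
    P0=np.array(P0,float);P1=np.array(P1,float);w=np.array(inward,float)
    g=c["color"].astype(float).mean(2); s=np.arange(-L,L,step); out=[]
    for a in np.linspace(trim,1-trim,n):
        p=P0+(P1-P0)*a; Q=p+s[:,None]*w; uv=proj(c,Q)
        v=map_coordinates(g,[uv[:,1],uv[:,0]],order=1)
        v=np.convolve(v,np.ones(5)/5,'same'); d=np.gradient(v); d[:6]=0;d[-6:]=0
        k=np.argmax(abs(d)); ww=abs(d)*(abs(np.arange(len(d))-k)<=6)
        out.append(p+w*(ww*s).sum()/ww.sum())
    return np.array(out)
def line(P):
    x=P[:,:2]
    for _ in range(5):
        vx,vy,x0,y0=cv2.fitLine(x.astype(np.float32),cv2.DIST_HUBER,0,.001,.001).ravel()
        r=(x-[x0,y0])@np.array([-vy,vx]); x=x[abs(r)<max(.002,2*abs(r).mean())] 
    return np.array([x0,y0]),np.array([vx,vy]),abs(r).mean(),len(x)
E
python3 - <<'E'
from m2 import *
for n in ("top","side"):
    c=pickle.load(open(n+"0.pkl","rb"))
    if n=="top":
        px=np.array([[348,345],[630,364],[360,165],[636,180]])/1.5   # front-left, front-right
        print(np.round(ray(c,px,.012)*1e3,1))
        lf=np.array([[485,276],[503,277]])/1.5
    else: 
        px=np.array([[304,268],[382,572]])/1.5
        print(np.round(ray(c,px,.012)*1e3,1))
        lf=np.array([[441,366],[448,386]])/1.5
    print(n,"lip front",np.round(ray(c,lf,.0245)*1e3,1))
E
```

```text
[[ 450.7  273.2   12. ]
 [ 400.9 -315.    12. ]
 [ 840.7  244.9   12. ]
 [ 798.3 -357.9   12. ]]
top lip front [[589.6 -16.2  24.5]
 [586.9 -53.9  24.5]]
[[ 451.6  276.5   12. ]
 [ 393.2 -269.1   12. ]]
side lip front [[594.3 -15.3  24.5]
 [589.2 -52.8  24.5]]
```

Run:
```python
from m2 import *
for n in ("top","side"):
    c=pickle.load(open(n+"0.pkl","rb"))
    psi=-4.8*np.pi/180; 
    ex=np.array([np.cos(psi),np.sin(psi),0]); ey=np.array([-ex[1],ex[0],0]); M=np.array([.591,-.0345,0])
    W=lambda x,y,z:M+ex*x+ey*y+np.array([0,0,z])
    def rep(nm,P,ax):
        p,d,r,k=line(P); 
        a=np.degrees(np.arctan2(d[1],d[0]))
        loc=np.array([(p-M[:2])@ex[:2],(p-M[:2])@ey[:2]])
        print(n,nm,"angle",round(a%180,2),"local",np.round(loc*1e3,2),"res",round(r*1e3,2),k)
    fr=edge(c,W(-.170,-.28,.012),W(-.170,.28,.012),ex,L=.02,n=60); rep("front",fr,0)
    rep("left",edge(c,W(-.17,.300,.012),W(.05,.3,.012),ey,L=.02,n=40),1)
    rep("right",edge(c,W(-.17,-.300,.012),W(.05,-.3,.012),ey,L=.02,n=40),1)
    rep("shelf0",edge(c,W(.04,-.118,.0512),W(.04,.118,.0512),ex,L=.015,n=40),0)
    for y,nm in ((.0275,"lipL+"),(.011,"lipL-"),(-.011,"lipR+"),(-.0275,"lipR-")):
        rep(nm,edge(c,W(0.0,y,.0245),W(.03,y,.0245),ey,L=.006,n=15,trim=.15),1)
    for y,nm in ((.019,"endL"),(-.019,"endR")):
        rep(nm,edge(c,W(0,y-.006,.0245),W(0,y+.006,.0245),ex,L=.015,n=9),0)
```

```text
top front angle 84.8 local [-176.98   -0.  ] res 0.72 60
top left angle 174.76 local [-70.38 304.17] res 0.78 37
top right angle 174.65 local [ -70.38 -296.95] res 0.65 35
top shelf0 angle 84.73 local [39.65 35.34] res 0.57 38
top lipL+ angle 172.39 local [14.7  28.12] res 0.19 15
top lipL- angle 175.12 local [14.7  11.79] res 0.31 15
top lipR+ angle 176.48 local [ 15.15 -10.48] res 0.05 15
top lipR- angle 176.18 local [ 15.75 -26.78] res 0.07 15
top endL angle 70.35 local [-0.29 19.  ] res 0.52 9
top endR angle 78.44 local [ -1.05 -19.  ] res 0.45 9
side front angle 84.73 local [-176.89   -0.  ] res 0.29 60
side left angle 174.97 local [-32.47 297.62] res 0.72 36
side right angle 158.86 local [ -27.96 -297.86] res 0.16 25
side shelf0 angle 84.72 local [37.7  -3.39] res 0.42 39
side lipL+ angle 178.07 local [14.25 27.27] res 0.21 15
side lipL- angle 173.53 local [15.15 10.35] res 0.25 15
side lipR+ angle 175.92 local [ 14.7  -11.41] res 0.29 15
side lipR- angle 174.07 local [ 14.25 -28.27] res 0.2 15
side endL angle 83.63 local [-0.16 19.  ] res 0.29 9
side endR angle 94.1 local [ -0.88 -19.  ] res 0.17 9m2.py:13: RuntimeWarning: invalid value encountered in divide
  out.append(p+w*(ww*s).sum()/ww.sum())
```

Run:
```python
import pickle,cv2,numpy as np
out=[]
for n,(u0,v0) in (("top",(248,174)),("side",(228,172))):
    c=pickle.load(open(n+"0.pkl","rb")); im=c["color"][v0:v0+40,u0:u0+56,::-1].astype(float)
    im=np.clip((im-40)*1.45,0,255).astype(np.uint8)
    out.append(cv2.resize(im,(770,550)[:2] if 0 else (400*2,570)[:2] if 0 else (756,540),interpolation=cv2.INTER_CUBIC))
cv2.imwrite("pics/wt.png",out[0]);cv2.imwrite("pics/ws.png",out[1])
```

```text
(no output)
```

View pics/wt.png

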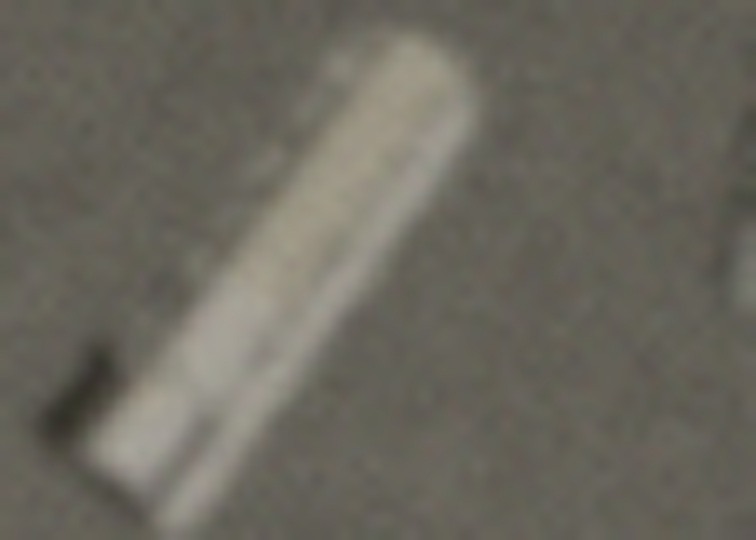

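View pics/ws.png

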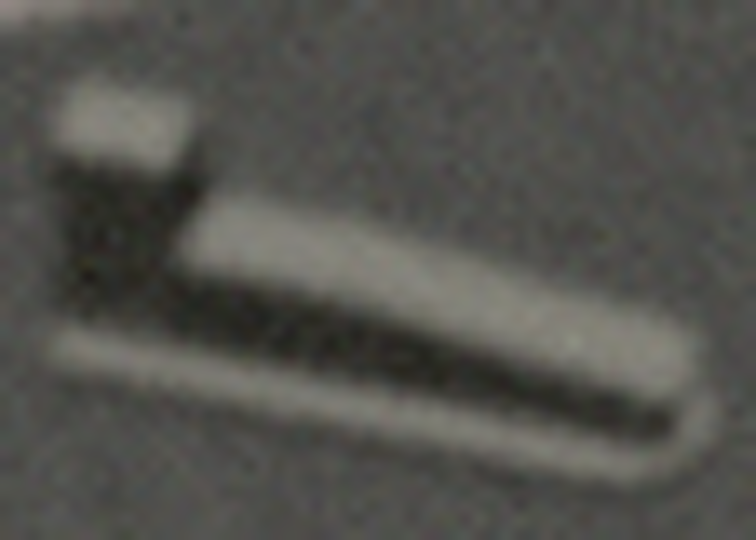

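Run:
```python
from h import *
import pickle
T=pickle.load(open("top0.pkl","rb"));S=pickle.load(open("side0.pkl","rb"))
f=lambda p,o:[(p[0]+.5)/13.5-.5+o[0],(p[1]+.5)/13.5-.5+o[1]]
t=lambda p,z:ray(T,[f(p,(248,174))],z)[0,:2]*1e3
s=lambda p,z:ray(S,[f(p,(228,172))],z)[0,:2]*1e3
print("block",t((140,435),.074),s((123,123),.074))
# foot right edge outer (z top .018): two points
for nm,a,b,z in (("top foot right edge",t((200,530),.018),t((470,135),.018),0),("side foot edge",s((55,375),.012),s((560,472),.012),0),
  ("top web slope ridge L",t((90,445),.074),t((390,40),.036),0)):
    d=b-a;print(nm,a,b,np.degrees(np.arctan2(d[1],d[0])))
print("web thin end: top",t((415,38),.034),"nose", t((470,60),.018), "side nose",s((715,430),.015))
# predictions
def pred(g,yaw):
    e=np.array([np.cos(yaw),np.sin(yaw)]);n=np.array([-e[1],e[0]]); o=g+62e-3*e
    for x,y,z in((-49,9,62),(-49,-9,62),(-75,9,62),(-75,-9,62),(-75,-18,6),(37,-18,6),(55,0,6),(50,9,22),(50,-9,22),(-20,-9,34),(-20,9,34)):
        P=np.r_[o+e*x/1e3+n*y/1e3,.012+z/1e3]
        a=(proj(T,P)[0]-[248,174])*13.5+6.25; b=(proj(S,P)[0]-[228,172])*13.5+6.25
        print((x,y,z),a.round(),b.round())
import sys
pred(np.array([.5135,.1875]),np.radians(-36.5))
```

```text
block [520.1301164 190.3147624] [520.83119731 184.54765571]
top foot right edge [502.5870702  177.31687165] [594.18088051 112.48020588] -35.2935967121601
side foot edge [502.13965708 178.70470677] [585.52515715 120.20870987] -35.050151971757074
top web slope ridge L [518.09954808 201.37517741] [614.00192823 131.55525794] -36.05578442213678
web thin end: top [614.71732439 125.66406149] nose [611.99328837 112.05626386] side nose [616.59987021 116.55834271]
(-49, 9, 62) [154. 393.] [160. 102.]
(-49, -9, 62) [221. 441.] [133. 171.]
(-75, 9, 62) [ 86. 489.] [30. 75.]
(-75, -9, 62) [152. 536.] [  2. 144.]
(-75, -18, 6) [186. 574.] [  3. 363.]
(37, -18, 6) [464. 185.] [558. 481.]
(55, 0, 6) [446.  79.] [670. 429.]
(50, 9, 22) [405.  63.] [659. 337.]
(50, -9, 22) [469. 108.] [637. 409.]
(-20, -9, 34) [294. 347.] [283. 295.]
(-20, 9, 34) [230. 302.] [309. 225.]
```

Run:
```python
from h import *
import pickle
T=pickle.load(open("top0.pkl","rb"));S=pickle.load(open("side0.pkl","rb"))
g=np.array([.5205,.1875]);yaw=np.radians(-35.2)
e=np.array([np.cos(yaw),np.sin(yaw)]);n=np.array([-e[1],e[0]]); o=g+62e-3*e
for x,y,z in((-49,9,62),(-49,-9,62),(-75,9,62),(-75,-9,62),(-75,-18,6),(37,-18,6),(55,0,6),(50,9,22),(50,-9,22),(-20,-9,34),(-20,9,34)):
        P=np.r_[o+e*x/1e3+n*y/1e3,.012+z/1e3]
        a=(proj(T,P)[0]-[248,174])*13.5+6.25; b=(proj(S,P)[0]-[228,172])*13.5+6.25
        print((x,y,z),a.round(),b.round())
o=get_obs(); from scipy.spatial.transform import Rotation as Ro
print(Ro.from_quat(o["tool_rot"]).as_matrix().round(3))
```

```text
(-49, 9, 62) [152. 362.] [194.  90.]
(-49, -9, 62) [220. 407.] [170. 160.]
(-75, 9, 62) [ 86. 459.] [63. 66.]
(-75, -9, 62) [153. 505.] [ 37. 135.]
(-75, -18, 6) [187. 544.] [ 38. 354.]
(37, -18, 6) [456. 149.] [596. 462.]
(55, 0, 6) [436.  43.] [706. 408.]
(50, 9, 22) [395.  28.] [694. 317.]
(50, -9, 22) [459.  71.] [675. 388.]
(-20, -9, 34) [291. 314.] [320. 281.]
(-20, 9, 34) [225. 269.] [343. 211.]
[[-0.91   0.414 -0.001]
 [ 0.414  0.91  -0.002]
 [ 0.    -0.002 -1.   ]]
```

```bash
cat >> h.py <<'E'
from scipy.spatial.transform import Rotation as Ro
def goto(target,yaxis_deg,o=None):
    """units for shift to world target & turn so tool y at angle (mod 180)"""
    o=o or get_obs(); M=Ro.from_quat(o["tool_rot"]).as_matrix()
    d=M.T@(np.array(target)-o["eef_pos"])/.05
    a=np.degrees(np.arctan2(M[1,1],M[0,1])); dw=(yaxis_deg-a+90)%180-90
    print("pos",o["eef_pos"].round(4),"shift units",d.round(3),"roll units",round(-dw/6,3),"yang",round(a,2),"F",np.round(o["ft_force"],2),"w",round(o["grip_width"],4),"t",o["clock"])
E
python3 - <<'E'
from h import *
import workcell
print([x for x in dir(workcell) if not x.startswith('__')]); print(workcell.__dict__.get("pinch_z"))
goto([.521,.1875,.16],54.8)
E
```

```text
['Unreachable', 'camera', 'get_obs', 'job_done', 'pinch_z']
0.0187
pos [0.2068 0.4546 0.2305] shift units [-7.933 -2.259  1.414] roll units 1.791 yang 65.54 F [0.39 0.19 0.5 ] w 0.0852 t 0.1
```

Request:
{"method": "move_arm", "body": {
  "motion": [
    [85, [-0.8, -0.2, 0], 0.2],
    [85, [-1.6, -0.4, 0], 0.4],
    [85, [-2.5, -0.7, 0.1], 0.6],
    [85, [-3.4, -0.95, 0.3], 0.8],
    [85, [-4.3, -1.2, 0.5], 1.0],
    [85, [-5.2, -1.45, 0.7], 1.2],
    [85, [-6.1, -1.7, 0.9], 1.4],
    [85, [-7.0, -2.0, 1.1], 1.6],
    [85, [-7.6, -2.15, 1.3], 1.79],
    [85, [-7.93, -2.26, 1.41], 1.79]
  ]
}}

```text
clock: 1.1
eef_pos: [0.5222, 0.1859, 0.1592]
tool_rot: [0.304, 0.953, -0.001, -0.001]
ft_force: [-0.0, -0.1, -0.1]
grip_width: 0.085
```

Run:
```python
from h import *
c=cam("top");cv2.imwrite("pics/t1.png",cv2.resize(c["color"][140:260,220:380,::-1],(800,600),interpolation=cv2.INTER_CUBIC))
c=cam("side");cv2.imwrite("pics/s1.png",cv2.resize(c["color"][120:240,180:340,::-1],(800,600),interpolation=cv2.INTER_CUBIC))
goto([.521,.1875,.0385],54.8)
```

```text
pos [0.5215 0.1865 0.1592] shift units [0.016 0.017 2.415] roll units -0.024 yang 54.65 F [-1.38 -0.82 -0.04] w 0.085 t 1.2
```

View pics/s1.png

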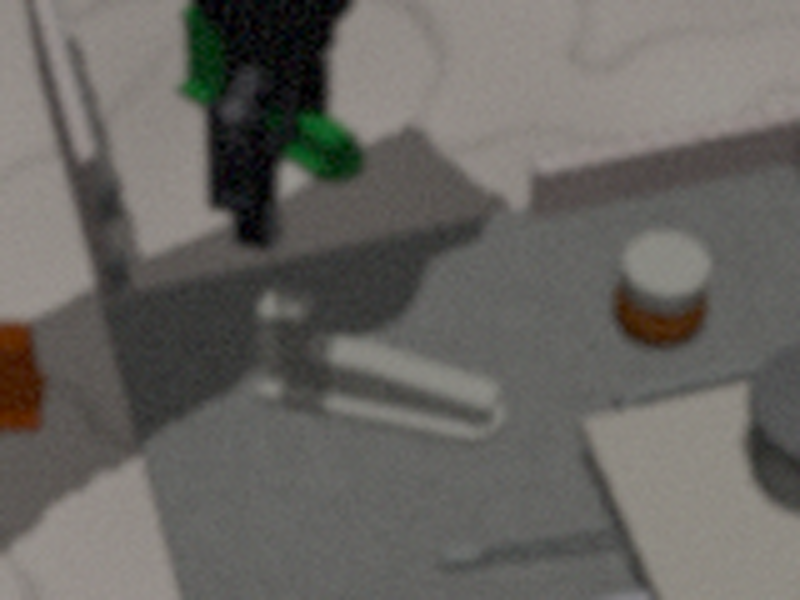

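The fingers hang over the block, whose top is at (283,300) in the crop. I'll descend, then close.

Request:
{"method": "move_arm", "body": {
  "motion": [
    [85, [0, 0, 0.3], 0],
    [85, [0.01, 0.01, 0.7], 0],
    [85, [0.01, 0.01, 1.1], 0],
    [85, [0.01, 0.01, 1.5], 0],
    [85, [0.01, 0.01, 1.8], 0],
    [85, [0.01, 0.01, 2.1], 0],
    [85, [0.01, 0.01, 2.3], 0],
    [85, [0.01, 0.01, 2.4], 0],
    [60, [0.01, 0.01, 2.4], 0],
    [45, [0.01, 0.01, 2.4], 0]
  ]
}}

```text
clock: 2.2
eef_pos: [0.5213, 0.1893, 0.0415]
tool_rot: [0.302, 0.953, 0.0, 0.0]
ft_force: [-0.3, -0.8, 0.2]
grip_width: 0.0584
```

Request:
{"method": "move_arm", "body": {
  "motion": [
    [30, [0, 0, 0], 0],
    [24, [0, 0, 0], 0],
    [20, [0, 0, 0], 0],
    [15, [0, 0, 0], 0],
    [10, [0, 0, 0], 0],
    [10, [0, 0, 0], 0],
    [10, [0, 0, 0], 0],
    [10, [0, 0, 0], 0],
    [10, [0, 0, 0], 0],
    [10, [0, 0, 0], 0]
  ]
}}

```text
clock: 3.2
eef_pos: [0.5215, 0.1889, 0.0413]
tool_rot: [0.302, 0.953, 0.0, 0.0]
ft_force: [-0.2, -0.8, 4.9]
grip_width: 0.0173
```

Run:
```python
from h import *
c=cam("side");cv2.imwrite("pics/s2.png",cv2.resize(c["color"][120:240,180:340,::-1],(800,600),interpolation=cv2.INTER_CUBIC))
psi=np.radians(-5.26);ex=np.array([np.cos(psi),np.sin(psi),0]);M=np.array([.590,-.0342,0])
o=get_obs()
goto(np.r_[(M-ex*.140)[:2],.060],84.74,o)
```

```text
pos [0.5215 0.1889 0.0413] shift units [-1.266 -4.253 -0.376] roll units -4.99 yang 54.8 F [-0.63 -0.59  5.32] w 0.0172 t 3.25
```

View pics/s2.png

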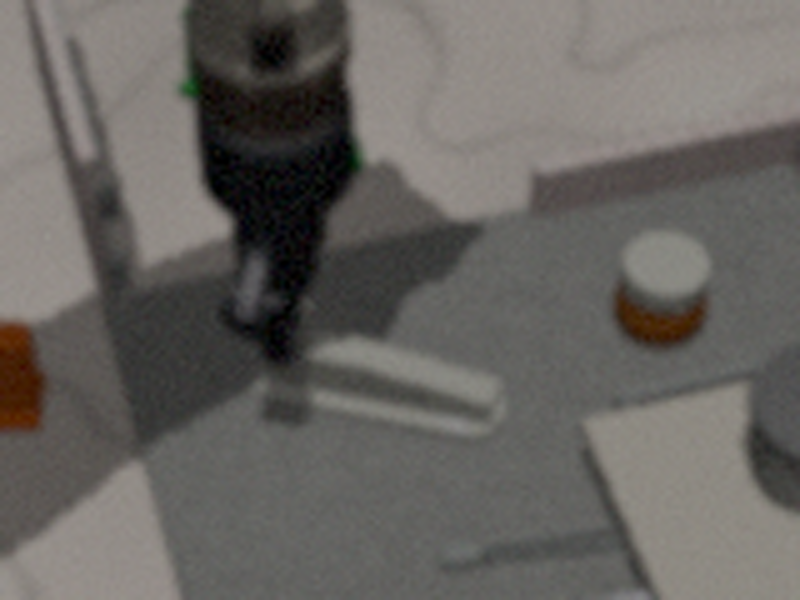

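Gripped, with the opening at 17.2 mm. I'll lift about 20 mm and carry it to a point in front of the mouth, turning on the way.

Request:
{"method": "move_arm", "body": {
  "motion": [
    [10, [0, 0, -0.2], 0],
    [10, [0, 0, -0.4], 0],
    [10, [-0.15, -0.5, -0.45], -0.6],
    [10, [-0.3, -1.1, -0.45], -1.3],
    [10, [-0.5, -1.8, -0.45], -2.1],
    [10, [-0.75, -2.5, -0.45], -3.0],
    [10, [-0.95, -3.2, -0.45], -3.9],
    [10, [-1.1, -3.8, -0.45], -4.6],
    [10, [-1.25, -4.15, -0.45], -4.95],
    [10, [-1.27, -4.25, -0.45], -4.99]
  ]
}}

```text
clock: 4.25
eef_pos: [0.4498, -0.023, 0.0638]
tool_rot: [0.047, 0.999, -0.0, -0.0]
ft_force: [1.3, 1.0, -1.4]
grip_width: 0.0172
```

```bash
cat > look.py <<'E'
from h import *
import sys,pickle
k=sys.argv[1]
psi=np.radians(-5.26);ex=np.array([np.cos(psi),np.sin(psi),0]);ey=np.array([-ex[1],ex[0],0]);M=np.array([.590,-.0342,0])
for n,(u,v) in (("side",(240,190)),("top",(270,150))):
    c=cam(n);pickle.dump(c,open(n+k+".pkl","wb"))
    im=np.clip((c["color"][v:v+90,u:u+120,::-1].astype(float)-30)*1.3,0,255).astype(np.uint8)
    cv2.imwrite(f"pics/{n}_{k}.png",cv2.resize(im,(800,600),interpolation=cv2.INTER_CUBIC))
o=get_obs()
d=o["eef_pos"]-M; print("local grip",(d@ex*1e3).round(1),(d@ey*1e3).round(1),"F along",o["ft_force"]@ex,o["ft_force"]@ey)
goto(np.r_[(M-ex*.140)[:2],.0415],84.74,o)
E
python3 look.py a
```

```text
local grip -140.2 -0.4 F along 0.517584708000349 0.378721710407555
pos [ 0.4504 -0.0218  0.0637] shift units [-0.003  0.008  0.444] roll units -0.019 yang 84.62 F [ 0.55  0.33 -0.84] w 0.0171 t 4.35
```

View pics/side_a.png

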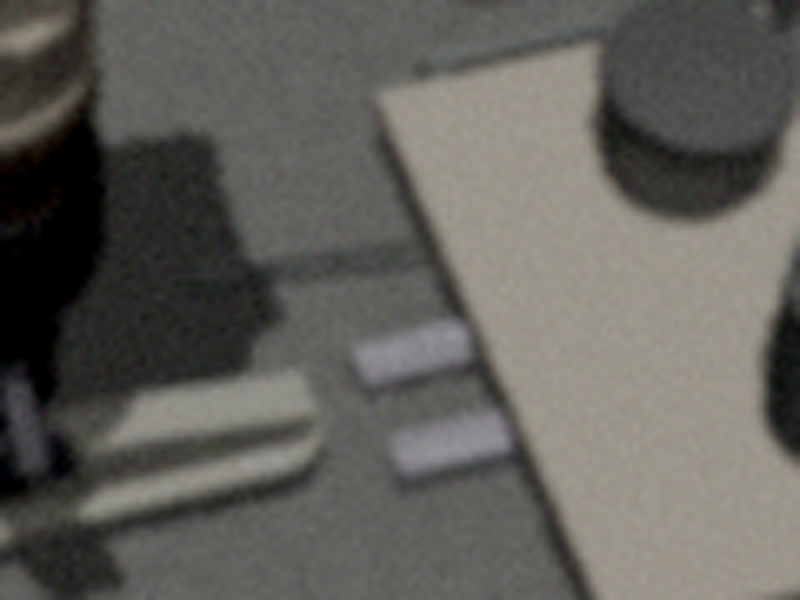

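View pics/top_a.png

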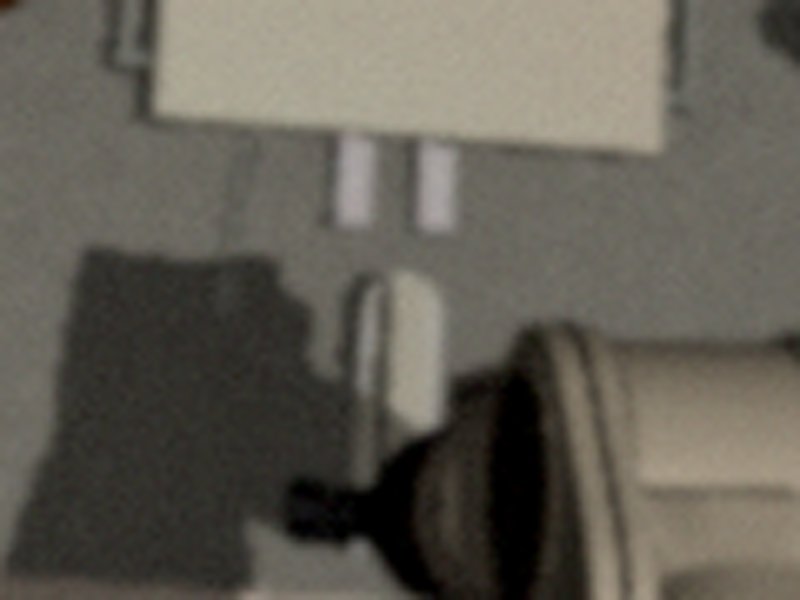

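The wedge is held level, nose 15-20 mm short of the mouth. I'll lower it to floor height and measure its lateral alignment.

Request:
{"method": "move_arm", "body": {
  "motion": [
    [10, [0, 0, 0.1], 0],
    [10, [0, 0, 0.2], 0],
    [10, [0, 0, 0.28], 0],
    [10, [0, 0, 0.34], 0],
    [10, [0, 0, 0.38], 0],
    [10, [0, 0, 0.4], 0],
    [10, [0, 0, 0.42], 0],
    [10, [0, 0, 0.43], 0],
    [10, [0, 0, 0.44], 0],
    [10, [0, 0, 0.44], 0]
  ]
}}

```text
clock: 5.35
eef_pos: [0.4505, -0.0214, 0.0414]
tool_rot: [0.046, 0.999, 0.0, 0.0]
ft_force: [-0.9, 0.5, -0.6]
grip_width: 0.0171
```

```bash
python3 look.py b
cat > lat.py <<'E'
from m2 import *
import sys
k=sys.argv[1]; ox=float(sys.argv[2]) # wedge origin local x
psi=np.radians(-5.26);ex=np.array([np.cos(psi),np.sin(psi),0]);ey=np.array([-ex[1],ex[0],0]);M=np.array([.590,-.0342,0])
W=lambda x,y,z:M+ex*x+ey*y+np.array([0,0,z])
for n in("top","side"):
    c=pickle.load(open(n+k+".pkl","rb"))
    for nm,x0,x1,y,z,L in (("foot+",0,35,18,6,4.5),("foot-",-5,35,-18,6,4.5),("lip+",3,28,27.5,12.5,6),("lip-",3,28,-27.5,12.5,6),("lipi+",3,28,11,12.5,6),("lipi-",3,28,-11,12.5,6)):
        off=ox if nm[0]=="f" else 0
        P=edge(c,W((x0+off*1e3)/1e3,y/1e3,.012+z/1e3),W((x1+off*1e3)/1e3,y/1e3,.012+z/1e3),ey,L=L/1e3,n=20)
        try:
            p,d,r,m=line(P[np.isfinite(P).all(1)])
            print(n,nm,"y",round((p-M[:2])@ey[:2]*1e3,2),"at x",round((p-M[:2])@ex[:2]*1e3,1),"ang",round((np.degrees(np.arctan2(d[1],d[0]))+95.26)%180-90,2),"res",round(r*1e3,2),m)
        except Exception as e: print(nm,e)
E
python3 lat.py b -0.078
```

```text
local grip -140.1 -0.1 F along 0.27327625536645694 0.47379912937903035
pos [ 0.4505 -0.0215  0.0414] shift units [-0.001  0.002 -0.002] roll units 0.0 yang 84.74 F [ 0.32  0.45 -0.53] w 0.017 t 5.45
top foot+ y 17.84 at x -59.8 ang -1.15 res 0.09 20
top foot- y -18.34 at x -64.5 ang 0.27 res 0.01 20
top lip+ y 28.05 at x 13.6 ang -1.86 res 0.3 20
top lip- y -26.9 at x 16.0 ang 1.52 res 0.06 20
top lipi+ y 11.42 at x 13.6 ang 0.91 res 0.1 20
top lipi- y -10.59 at x 14.4 ang 1.06 res 0.05 20
side foot+ y 17.93 at x -62.4 ang -0.36 res 0.04 20
side foot- y -18.64 at x -62.2 ang 0.06 res 0.05 20
side lip+ y 27.0 at x 13.6 ang 0.52 res 0.27 20
side lip- y -28.39 at x 16.1 ang -0.15 res 0.19 20
side lipi+ y 10.38 at x 13.0 ang -1.27 res 0.3 20
side lipi- y -11.43 at x 15.7 ang 1.01 res 0.28 20
```

View pics/side_b.png

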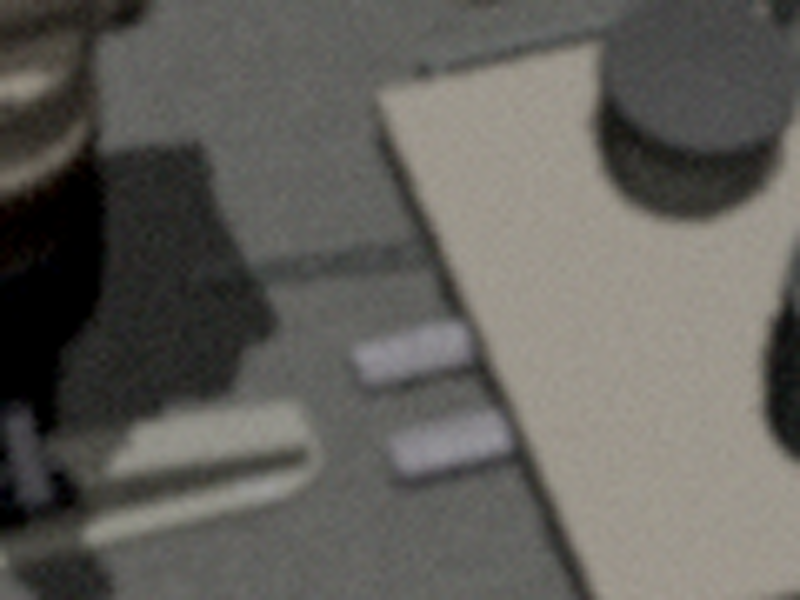

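View pics/top_b.png

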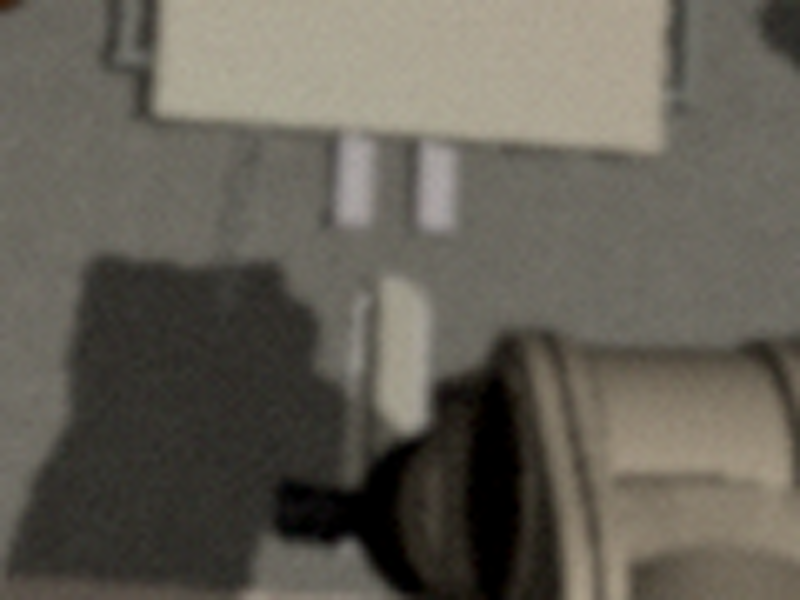

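Wedge and rail centre lines agree to about 0.3 mm, averaged over both views. I'll advance 45 mm with a small correction to +y.

Request:
{"method": "move_arm", "body": {
  "motion": [
    [10, [-0.05, 0.006, 0], 0],
    [10, [-0.15, 0.006, 0], 0],
    [10, [-0.25, 0.006, 0], 0],
    [10, [-0.35, 0.006, 0], 0],
    [10, [-0.45, 0.006, 0], 0],
    [10, [-0.55, 0.006, 0], 0],
    [10, [-0.65, 0.006, 0], 0],
    [10, [-0.75, 0.006, 0], 0],
    [10, [-0.85, 0.006, 0], 0],
    [10, [-0.9, 0.006, 0], 0]
  ]
}}

```text
clock: 6.45
eef_pos: [0.4957, -0.0251, 0.0413]
tool_rot: [0.046, 0.999, 0.0, -0.0]
ft_force: [-3.8, 1.0, 3.4]
grip_width: 0.0169
```

```bash
python3 look.py c; python3 lat.py c -0.033
```

```text
local grip -94.5 0.5 F along 0.6239503466547737 1.6032241402241407
pos [ 0.4959 -0.0251  0.0413] shift units [ 0.91  -0.009 -0.005] roll units 0.004 yang 84.76 F [ 0.77  1.54 -0.14] w 0.0172 t 6.55
top foot+ y 18.23 at x -16.5 ang 0.52 res 0.07 20
top foot- y -18.32 at x -21.0 ang -0.17 res 0.03 20
top lip+ y 28.06 at x 15.5 ang -2.47 res 0.21 20
top lip- y -26.95 at x 12.6 ang 1.72 res 0.05 20
top lipi+ y 11.96 at x 17.4 ang -1.26 res 0.11 20
top lipi- y -10.73 at x 14.8 ang 1.15 res 0.07 20
side foot+ y 17.89 at x -15.5 ang -0.37 res 0.06 20
side foot- y -18.5 at x -21.2 ang -0.06 res 0.03 20
side lip+ y 27.0 at x 15.5 ang 3.34 res 0.27 20
side lip- y -28.2 at x 16.1 ang -1.65 res 0.14 20
side lipi+ y 10.42 at x 15.8 ang 1.66 res 0.84 20
side lipi- y -11.88 at x 14.1 ang 0.38 res 0.2 20
```

View pics/side_c.png

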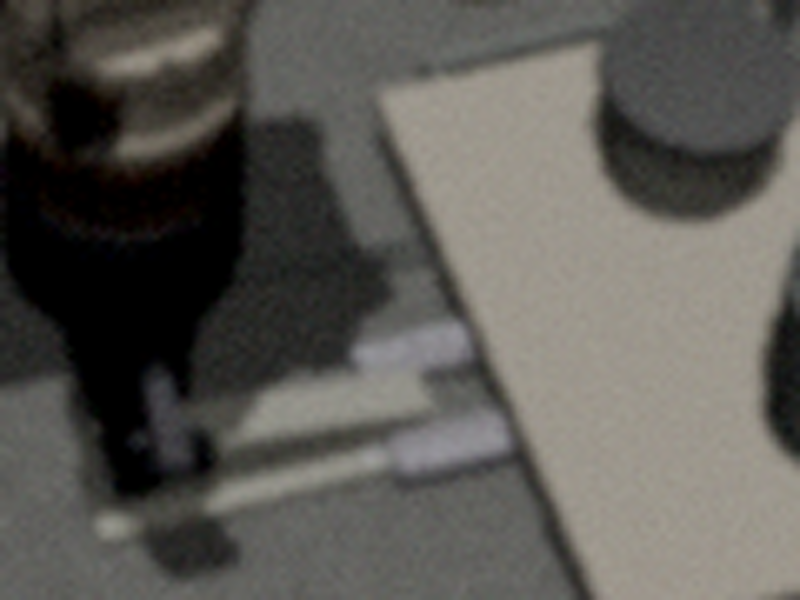

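View pics/top_c.png

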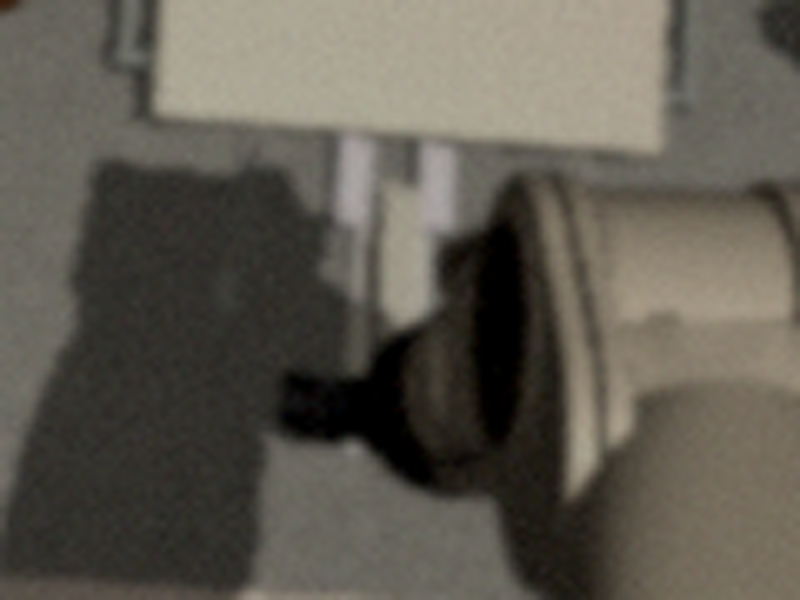

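The nose is under the lips, with forces around 1 N. I'll advance 34 mm to just short of the earliest possible contact.

Request:
{"method": "move_arm", "body": {
  "motion": [
    [10, [-0.08, 0, 0], 0],
    [10, [-0.18, 0, 0], 0],
    [10, [-0.28, 0, 0], 0],
    [10, [-0.38, 0, 0], 0],
    [10, [-0.48, 0, 0], 0],
    [10, [-0.56, 0, 0], 0],
    [10, [-0.62, 0, 0], 0],
    [10, [-0.66, 0, 0], 0],
    [10, [-0.68, 0, 0], 0],
    [10, [-0.68, 0, 0], 0]
  ]
}}

```text
clock: 7.55
eef_pos: [0.5292, -0.0283, 0.0413]
tool_rot: [0.046, 0.999, 0.0, -0.0]
ft_force: [-3.6, 1.8, 3.3]
grip_width: 0.0177
```

```bash
cat > st.py <<'E'
from h import *
o=get_obs();psi=np.radians(-5.26);ex=np.array([np.cos(psi),np.sin(psi),0]);ey=np.array([-ex[1],ex[0],0]);M=np.array([.590,-.0342,0])
d=o["eef_pos"]-M;f=o["ft_force"]
print("grip local",(d@ex*1e3).round(2),(d@ey*1e3).round(2),"z",o["eef_pos"][2].round(4),"Fx,y,z",(f@ex).round(2),(f@ey).round(2),f[2].round(2),"w",o["grip_width"].round(4),"t",o["clock"])
E
python3 st.py
```

```text
Traceback (most recent call last):
  File "st.py", line 4, in <module>
    print("grip local",(d@ex*1e3).round(2),(d@ey*1e3).round(2),"z",o["eef_pos"][2].round(4),"Fx,y,z",(f@ex).round(2),(f@ey).round(2),f[2].round(2),"w",o["grip_width"].round(4),"t",o["clock"])
                                                                                                                                                       ^^^^^^^^^^^^^^^^^^^^^
AttributeError: 'float' object has no attribute 'round'
```

```bash
sed -i 's/o\["grip_width"\].round(4)/round(o["grip_width"],4)/' st.py; python3 st.py; python3 -c "
from h import *
camera('side')"; python3 st.py
```

```text
grip local -61.12 0.33 z 0.0413 Fx,y,z -3.79 1.43 3.32 w 0.0177 t 7.55
grip local -61.11 0.35 z 0.0413 Fx,y,z -3.52 1.9 3.57 w 0.0172 t 7.6
```

Request:
{"method": "move_arm", "body": {
  "motion": [
    [10, [0, 0, -0.01], 0],
    [10, [0, 0, -0.012], 0],
    [10, [-0.02, 0, -0.012], 0],
    [10, [-0.04, 0, -0.012], 0],
    [10, [-0.06, 0, -0.012], 0],
    [10, [-0.08, 0, -0.012], 0],
    [10, [-0.1, 0, -0.012], 0],
    [10, [-0.1, 0, -0.012], 0],
    [10, [-0.1, 0, -0.012], 0],
    [10, [-0.1, 0, -0.012], 0]
  ]
}}

```text
clock: 8.6
eef_pos: [0.5344, -0.0288, 0.0419]
tool_rot: [0.046, 0.999, 0.0, 0.0]
ft_force: [-0.1, 2.0, -2.1]
grip_width: 0.0173
```

```bash
python3 st.py
```

```text
grip local -55.89 0.3 z 0.0419 Fx,y,z -0.3 1.97 -2.09 w 0.0173 t 8.6
```

Free now (Fx about 0). Feeling forward in 5 mm steps.

Request:
{"method": "move_arm", "body": {
  "motion": [
    [10, [-0.02, 0.005, 0.003], 0],
    [10, [-0.04, 0.005, 0.003], 0],
    [10, [-0.06, 0.005, 0.003], 0],
    [10, [-0.08, 0.005, 0.003], 0],
    [10, [-0.1, 0.005, 0.003], 0],
    [10, [-0.1, 0.005, 0.003], 0],
    [10, [-0.1, 0.005, 0.003], 0],
    [10, [-0.1, 0.005, 0.003], 0],
    [10, [-0.1, 0.005, 0.003], 0],
    [10, [-0.1, 0.005, 0.003], 0]
  ]
}}

```text
clock: 9.6
eef_pos: [0.5394, -0.0291, 0.0418]
tool_rot: [0.046, 0.999, -0.0, 0.0]
ft_force: [0.0, 1.4, -1.3]
grip_width: 0.0169
```

```bash
python3 st.py
```

```text
grip local -50.83 0.44 z 0.0418 Fx,y,z -0.1 1.45 -1.28 w 0.0169 t 9.6
```

Request:
{"method": "move_arm", "body": {
  "motion": [
    [10, [-0.02, 0, 0], 0],
    [10, [-0.04, 0, 0], 0],
    [10, [-0.06, 0, 0], 0],
    [10, [-0.08, 0, 0], 0],
    [10, [-0.1, 0, 0], 0],
    [10, [-0.1, 0, 0], 0],
    [10, [-0.1, 0, 0], 0],
    [10, [-0.1, 0, 0], 0],
    [10, [-0.1, 0, 0], 0],
    [10, [-0.1, 0, 0], 0]
  ]
}}

```text
clock: 10.6
eef_pos: [0.5443, -0.0295, 0.0418]
tool_rot: [0.046, 0.999, -0.0, 0.0]
ft_force: [1.0, 1.0, -1.0]
grip_width: 0.0172
```

```bash
python3 st.py
```

```text
grip local -45.98 0.48 z 0.0418 Fx,y,z 0.9 1.05 -1.04 w 0.0172 t 10.6
```

Request:
{"method": "move_arm", "body": {
  "motion": [
    [10, [-0.02, 0, 0], 0],
    [10, [-0.04, 0, 0], 0],
    [10, [-0.06, 0, 0], 0],
    [10, [-0.08, 0, 0], 0],
    [10, [-0.1, 0, 0], 0],
    [10, [-0.1, 0, 0], 0],
    [10, [-0.1, 0, 0], 0],
    [10, [-0.1, 0, 0], 0],
    [10, [-0.1, 0, 0], 0],
    [10, [-0.1, 0, 0], 0]
  ]
}}

```text
clock: 11.6
eef_pos: [0.549, -0.0299, 0.0417]
tool_rot: [0.046, 0.999, -0.0, -0.0]
ft_force: [-0.4, 0.6, -1.1]
grip_width: 0.0175
```

```bash
python3 st.py
```

```text
grip local -41.22 0.48 z 0.0417 Fx,y,z -0.49 0.55 -1.07 w 0.0175 t 11.6
```

Request:
{"method": "move_arm", "body": {
  "motion": [
    [10, [-0.02, 0, 0], 0],
    [10, [-0.04, 0, 0], 0],
    [10, [-0.06, 0, 0], 0],
    [10, [-0.08, 0, 0], 0],
    [10, [-0.1, 0, 0], 0],
    [10, [-0.1, 0, 0], 0],
    [10, [-0.1, 0, 0], 0],
    [10, [-0.1, 0, 0], 0],
    [10, [-0.1, 0, 0], 0],
    [10, [-0.1, 0, 0], 0]
  ]
}}

```text
clock: 12.6
eef_pos: [0.5533, -0.0303, 0.0415]
tool_rot: [0.046, 0.999, 0.0, -0.001]
ft_force: [-4.2, 1.7, -0.2]
grip_width: 0.0172
```

```bash
python3 st.py
```

```text
grip local -36.9 0.49 z 0.0415 Fx,y,z -4.38 1.32 -0.2 w 0.0172 t 12.6
```

Contact: Fx is −4.4 N and the tool lags its command. Continuing in small steps.

Request:
{"method": "move_arm", "body": {
  "motion": [
    [10, [-0.02, 0, 0], 0],
    [10, [-0.03, 0, 0], 0],
    [10, [-0.05, 0, 0], 0],
    [10, [-0.06, 0, 0], 0],
    [10, [-0.07, 0, 0], 0],
    [10, [-0.08, 0, 0], 0],
    [10, [-0.08, 0, 0], 0],
    [10, [-0.08, 0, 0], 0],
    [10, [-0.08, 0, 0], 0],
    [10, [-0.08, 0, 0], 0]
  ]
}}

```text
clock: 13.6
eef_pos: [0.5561, -0.0306, 0.0415]
tool_rot: [0.046, 0.999, 0.0, -0.002]
ft_force: [-8.5, 2.5, 2.7]
grip_width: 0.0173
```

```bash
python3 st.py; python3 look.py d
cat > sh.py <<'E'
from m2 import *
import sys
psi=np.radians(-5.26);ex=np.array([np.cos(psi),np.sin(psi),0]);ey=np.array([-ex[1],ex[0],0]);M=np.array([.590,-.0342,0])
W=lambda x,y,z:M+ex*x+ey*y+np.array([0,0,z])
for k in sys.argv[1:]:
    for n in("top","side"):
        c=pickle.load(open(n+k+".pkl","rb")); r=[]
        for y0,y1 in ((-.112,-.035),(.035,.112)):
            P=edge(c,W(.04,y0,.050),W(.04,y1,.050),ex,L=.012,n=40,trim=0)
            r.append(np.nanmedian((P-M)@ex)*1e3)
        print(k,n,"shelf edge apparent x",np.round(r,2))
c=pickle.load(open("side0.pkl","rb"));print("px shift per mm lift",proj(c,W(.04,0,.052))-proj(c,W(.04,0,.051)),proj(c,W(.041,0,.051))-proj(c,W(.04,0,.051)))
E
python3 sh.py 0 c d
```

```text
grip local -34.13 0.51 z 0.0415 Fx,y,z -8.71 1.75 2.7 w 0.0173 t 13.6
local grip -34.1 0.5 F along -8.598238276545821 1.2664051212517033
pos [ 0.556  -0.0306  0.0415] shift units [ 2.117 -0.009  0.008] roll units 0.001 yang 84.75 F [-8.45  2.05  3.17] w 0.0173 t 13.7
0 top shelf edge apparent x [40.56 40.5 ]
0 side shelf edge apparent x [39.11 39.34]
c top shelf edge apparent x [40.61 40.33]
c side shelf edge apparent x [39.08 39.24]
d top shelf edge apparent x [38.65 40.33]
d side shelf edge apparent x [39.46 40.54]
px shift per mm lift [[ 0.04251871 -0.23028307]] [[ 0.39801803 -0.10038273]]
```

View pics/side_d.png

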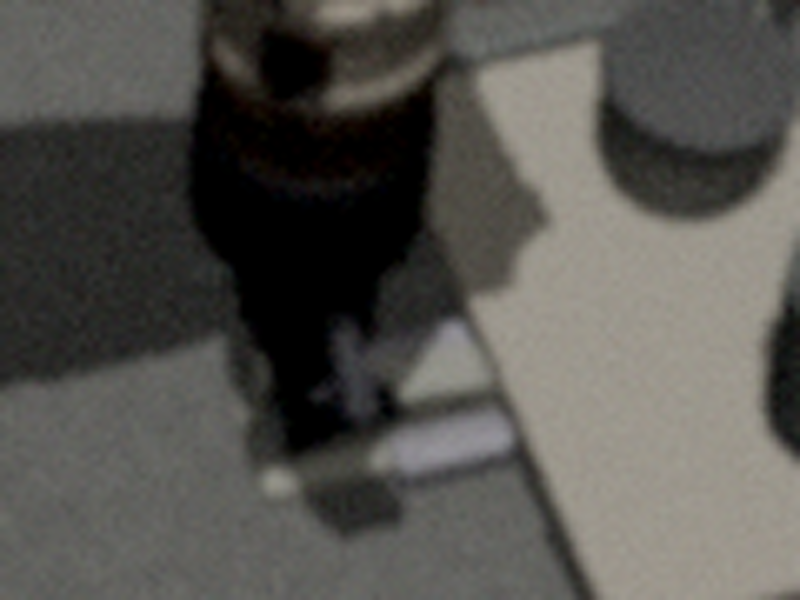

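About 8.6 N so far, and the shelf edge has visibly shifted by roughly 1 mm. One more small push, to about 11 N.

Request:
{"method": "move_arm", "body": {
  "motion": [
    [10, [-0.01, 0, 0], 0],
    [10, [-0.02, 0, 0], 0],
    [10, [-0.03, 0, 0], 0],
    [10, [-0.04, 0, 0], 0],
    [10, [-0.05, 0, 0], 0],
    [10, [-0.05, 0, 0], 0],
    [10, [-0.05, 0, 0], 0],
    [10, [-0.05, 0, 0], 0],
    [10, [-0.05, 0, 0], 0],
    [10, [-0.05, 0, 0], 0]
  ]
}}

```text
clock: 14.7
eef_pos: [0.5577, -0.0307, 0.0415]
tool_rot: [0.046, 0.999, 0.0, -0.003]
ft_force: [-10.3, 1.8, 3.7]
grip_width: 0.0172
```

```bash
python3 st.py; python3 look.py e;python3 sh.py d e
```

```text
grip local -32.44 0.49 z 0.0415 Fx,y,z -10.47 0.83 3.68 w 0.0172 t 14.7
local grip -32.4 0.5 F along -10.178465652688445 1.1713530754008363
pos [ 0.5577 -0.0308  0.0415] shift units [ 2.151 -0.009  0.012] roll units 0.002 yang 84.75 F [-10.03   2.1    4.09] w 0.0174 t 14.8
d top shelf edge apparent x [38.65 40.33]
d side shelf edge apparent x [39.46 40.54]
e top shelf edge apparent x [38.68 40.93]
e side shelf edge apparent x [39.58 41.75]
px shift per mm lift [[ 0.04251871 -0.23028307]] [[ 0.39801803 -0.10038273]]
```

Request:
{"method": "move_arm", "body": {
  "motion": [
    [15, [0, 0, 0], 0],
    [20, [0, 0, 0], 0],
    [30, [0, 0, 0], 0],
    [40, [0, 0, 0], 0],
    [50, [0, 0, 0], 0],
    [50, [0, 0, 0], 0],
    [50, [0, 0, 0], 0],
    [50, [0, 0, 0], 0],
    [50, [0, 0, 0], 0],
    [50, [0, 0, 0], 0]
  ]
}}

```text
clock: 15.8
eef_pos: [0.5605, -0.031, 0.0417]
tool_rot: [0.046, 0.999, -0.0, -0.0]
ft_force: [-0.1, 0.4, -0.1]
grip_width: 0.0502
```

Request:
{"method": "move_arm", "body": {
  "motion": [
    [50, [0, 0, -0.1], 0],
    [50, [0, 0, -0.3], 0],
    [50, [0, 0, -0.6], 0],
    [50, [0, 0, -1.0], 0],
    [50, [0, 0, -1.5], 0],
    [50, [0.4, 0, -2.0], 0],
    [50, [1.0, 0, -2.4], 0],
    [50, [1.8, 0, -2.6], 0],
    [50, [2.6, 0, -2.6], 0],
    [50, [3.2, 0, -2.6], 0]
  ]
}}

```text
clock: 16.8
eef_pos: [0.3993, -0.0162, 0.173]
tool_rot: [0.046, 0.999, 0.0, 0.001]
ft_force: [0.4, 0.0, 0.0]
grip_width: 0.0502
```

```bash
python3 st.py; python3 look.py f;python3 sh.py 0 f; python3 lat.py f 0.029
```

```text
grip local -191.52 0.49 z 0.173 Fx,y,z 0.4 0.07 0.04 w 0.0502 t 16.8
local grip -193.7 0.4 F along 0.7381821197317234 0.5414514830456078
pos [ 0.3972 -0.016   0.1725] shift units [-1.077 -0.009  2.619] roll units 0.003 yang 84.76 F [ 0.78  0.47 -0.07] w 0.0495 t 16.9
0 top shelf edge apparent x [40.56 40.5 ]
0 side shelf edge apparent x [39.11 39.34]
f top shelf edge apparent x [40.99 40.62]
f side shelf edge apparent x [39.6  39.63]
px shift per mm lift [[ 0.04251871 -0.23028307]] [[ 0.39801803 -0.10038273]]
top foot+ y 17.29 at x 44.6 ang 0.82 res 0.22 20
top foot- y -18.27 at x 42.3 ang 0.08 res 0.26 20
top lip+ y 27.85 at x 15.5 ang -0.24 res 0.23 20
top lip- y -26.87 at x 16.0 ang 1.59 res 0.08 20
top lipi+ y 12.22 at x 13.0 ang 0.14 res 0.03 20
top lipi- y -11.64 at x 16.0 ang -5.76 res 0.77 20
side foot+ y 17.71 at x 45.2 ang 0.56 res 0.27 20
side foot- y -18.1 at x 40.6 ang -0.46 res 0.25 20
side lip+ y 26.94 at x 14.1 ang 3.98 res 0.16 20
side lip- y -28.35 at x 16.1 ang -0.83 res 0.18 20
side lipi+ y 12.29 at x 13.0 ang -2.4 res 0.29 13
side lipi- y -11.31 at x 17.7 ang 0.07 res 0.35 20
```

View pics/side_f.png

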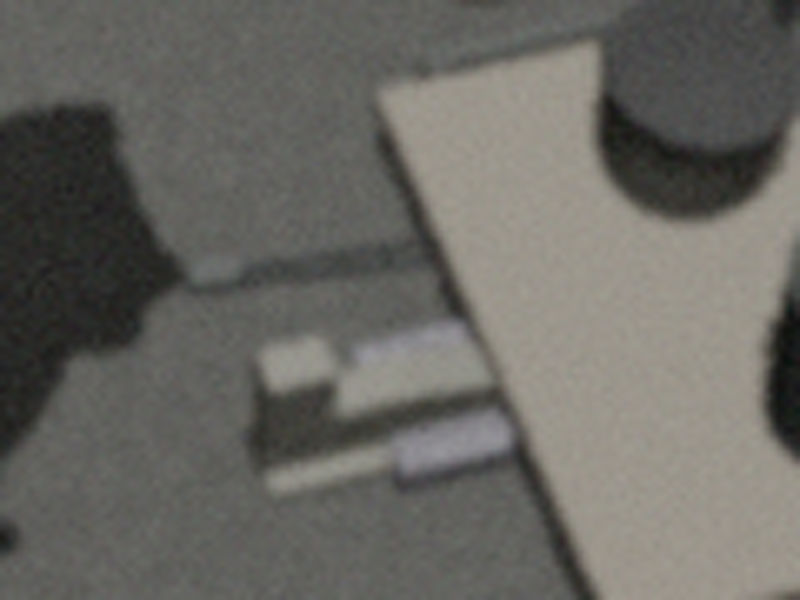

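View pics/top_f.png

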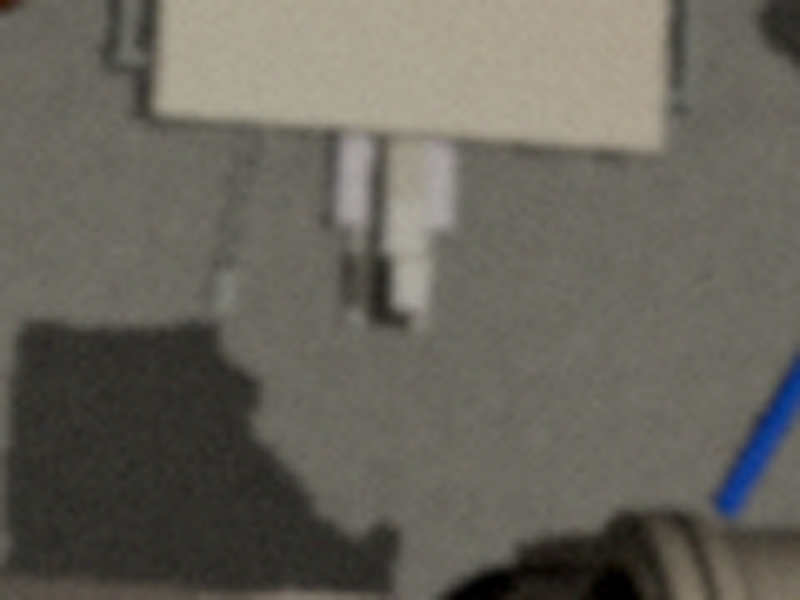

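The wedge sits released in the rail: block at (295,360), foot under both lips. One more check of the wedge position, the shelf lift and the bystanders.

Run:
```python
from m2 import *
psi=np.radians(-5.26);ex=np.array([np.cos(psi),np.sin(psi),0]);ey=np.array([-ex[1],ex[0],0]);M=np.array([.590,-.0342,0])
W=lambda x,y,z:M+ex*x+ey*y+np.array([0,0,z])
for n in("side","top"):
    c=pickle.load(open(n+"f.pkl","rb"))
    P=edge(c,W(-.045,-.017,.018),W(-.045,-.011,.018),ex,L=.01,n=8,trim=0);print(n,"rear x",np.nanmedian((P-M)@ex)*1e3)
    a=pickle.load(open(n+"0.pkl","rb"))
    A=cv2.cvtColor(a["color"],6+1).astype(np.float32) ;B=cv2.cvtColor(c["color"],7).astype(np.float32)
    # phase-correlate patches: shelf corner, tweezers, brush, cup,tumbler,tube,jar
    boxes={"top":dict(brush=(370,180,415,235),tweez=(300,168,312,200),cup=(298,117,332,150),tumbler=(338,115,374,148),tube=(380,138,418,168),jar=(255,130,285,155)),
     "side":dict(brush=(260,320,345,352),tweez=(262,222,300,240),cup=(325,185,364,224),tumbler=(350,216,392,264),tube=(362,292,398,335),jar=(296,160,328,195),shelfcorner=(325,250,345,288))}[n]
    for k,(u0,v0,u1,v1) in boxes.items():
        w=cv2.createHanningWindow((u1-u0,v1-v0),cv2.CV_32F)
        s,r=cv2.phaseCorrelate(A[v0:v1,u0:u1],B[v0:v1,u0:u1],w);print(n,k,np.round(s,2),round(r,2))
c=pickle.load(open("side0.pkl","rb"))
# apparent x per mm lift
r0=ray(c,proj(c,W(.04,-.07,.051)),.05)[0];r1=ray(c,proj(c,W(.04,-.07,.050)),.05)[0];print("apparent dx per mm",(r0-r1)@ex*1e3)
```

```text
side rear x -44.46647245648531
side brush [-0.09  0.08] 1.1
side tweez [ 0.1  -0.05] 0.83
side cup [ 0.19 -0.03] 1.16
side tumbler [ 0.98 -0.21] 1.14
side tube [-0.07  0.65] 1.06
side jar [-0.13  0.1 ] 1.08
side shelfcorner [0.04 0.37] 0.9
top rear x -39.48755478147681
top brush [ 0.52 -0.11] 1.07
top tweez [-0.33 -0.07] 0.89
top cup [ 0.03 -0.05] 0.95
top tumbler [ 0.05 -0.3 ] 1.03
top tube [ 0.02 -0.11] 0.99
top jar [0.18 0.34] 0.86
apparent dx per mm 0.3252601852253823
```

```bash
python3 -c "
from workcell import *
print(job_done()); print(get_obs()['clock'])"
```

```text
the job is handed in; nothing more can be done
None
the job is handed in; nothing more can be done
```

The wedge is jammed under the shelf's front edge and released, and the job was handed in at about 17 s. No verdict was reported.

I gripped the wedge by its block and carried it to the front of the rail. I slid it in thin end first, then felt forward in 5 mm steps. It met the shelf at about 22 to 25 mm past the mouth (my estimate of the wedge's origin). I pushed on until the force reached about 10 N, then let go and backed the arm well clear.

What the last checks showed:
- **Wedge:** its origin is about 30 mm beyond the mouth and within about 0.5 mm of the rail's centre line. The side view puts it where I released it. The top view put its rear edge 5 mm further in; a shadow lies across that edge there, so I trusted the side view.
- **Shelf lift:** I estimate 1 to 1.5 mm, about 0.008 rad. This comes from a shift of less than a pixel in the side view. It fits the roughly 7.5 mm of travel after contact.
- **Bystanders:** none shifted by more than about one pixel (roughly 2 to 3 mm) in either view. The largest reading was the tumbler in the side view, which rides on the lifted shelf.
- **Robot:** the wrist force read close to zero after the retreat, so it is touching nothing.

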